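Seat a mixing-head arbor in a bench mixer's taper socket and tap it home

ROBOT

A 6-joint arm with a two-finger parallel gripper is mounted at the origin on the work surface. World frame = base frame: x ahead of the robot, y to its left, z up, the work surface at z = 0. Lengths are in m, angles in degrees, forces in N, time in s.
With the tool pointing down it reaches from about 0.325 to 0.925 m from the base axis. Payload 3.1 kg.
Tool frame: the origin (TCP) lies on the centre line of the jaws, within the pads' length; the fingertips stand 11 mm ahead of it and the grasp point (between the pads) lies 8 mm behind it (nose_length is the distance from the TCP to the fingertips, in m); z points along the fingers, y is the line along which they close (so a half turn about z gives the same grasp; the last joint's range is limited). The gripper opens to 85 mm and grips with 20 to 120 N. Pads are 22 mm wide; open, the fingers measure 114 mm over their backs; the gripper's body (76 mm by 85 mm) begins 54 mm behind the grasp point. The pads swing forward as they close: fully open they stand 13 mm farther back than shut.
Start: joints at [63.128, 12.427, 92.441, -0, 75.132, -6.429], TCP at [0.218, 0.586, 0.242] pointing down, gripper open.
Joint ranges: [-157.48, 157.48], [-44.54, 120.13], [17.64, 146.25], [-64.5, 244.5], [7.68, 150.69], [-147.95, 147.95]. Speed limits (degrees/s): [159.86, 159.86, 180, 180, 180, 180].

INTERFACE

Orientations are given as a 3x3 rotation matrix whose columns are the frame's x, y, z axes.
In Python, from bench import * gives the robot as it stands.
- The arm moves only by the shell command python3 -m handwheel 'ROWS' [FORCE]. ROWS is text: rows parted by semicolons, each of 7 numbers parted by spaces: the opening, from 0 (shut) to 1 (fully open), then the shift along the tool's x, y, z in m, then the turn, a rotation vector about the tool's x, y, z in degrees. A call has 1 to 20 rows; each row is the pose to reach, as a shift and turn from the pose commanded when the call began, along the tool's axes at that moment; what a row does not reach only later rows make up. A row lasts 1/12 s, in which the tool goes at most 41.7 mm and 7.16 degrees, less where a joint would pass 70% of its speed; a pose out of reach is approached as far as the arm can. A call with a gripper value outside its range is refused whole. The fingers move at their own pace and stop on an object; FORCE is the grip in N (left out, the last holds). Time passes only in rows, so rows that repeat a pose let the fingers close. It gives the time, the measured TCP pose, the force, the opening and the grip force at its end, in the units of the state.
- get_obs(): the state, without advancing time (a new reading comes with each control period).
- grab_frame(name): name is "side" or "top" or "wrist"; returns the picture (384x512x3 uint8, red, green, blue); there is no depth.
- camera_model(name): a dict with "mtx" (3x3 intrinsics, pixels), "origin" and "rotation" of the camera in the world. Camera axes: x right, y down, z forward; pixel columns grow to the right and rows downward; lengths in m; the calibration is good to about 2 mm. A picture is of the moment at which its call begins: read the wrist's pose just before it. camera_model takes no time and is no camera call; for the wrist camera it gives the pose at the moment of the call.
- finish_job(): hands the job in; it is judged then, once.
The state is a dict: "t": time; "joint_positions": joint angles; "dq": joint speeds; "joint_torque": joint torques, N m; "ee_pos": TCP position; "tcp_rot": TCP orientation; "contact_force": force on the tool from outside, world axes, zero at the start; "ft_torque": the same for the moment, N m; "gripper_width": opening from 0.0 (shut) to 1.0 (fully open); "gripper_force": force on a finger pad.
Only numpy, scipy, OpenCV 4.12 (cv2) and the standard library are available. Lean on these libraries where they do the work, as an engineer would, in place of code of your own. Each camera call takes 0.05 s, during which the arm holds its last target. There are 200 camera calls.

TASK

Take the blue-gripped arbor out of the red rack, set its tapered shank in the mixer drive's socket and let go of it while its collar still stands clear of the steel nose. Then tap it home with the white nylon dolly in two or more separate taps, lifting the dolly clear between them, until the collar sits flush on the nose and a last firm tap of about 20 N (never above 30 N) sets the taper. Finally stand the dolly upright on the bench again; leave the spare arbors and the jar where they are.

Things in the scene. Friction and masses are not known exactly. Their poses are not given: they have to be found in the camera images.
- arbor: Arbor with the BLUE grip, 92 mm tall, 0.18-0.35 kg, hanging by its collar in any of the rack's three places. Origin: centre of the shank's lower end; z up its axis. Along z: steel taper shank 0-40 mm (diameter 13 mm at the end, 22 at the collar), steel collar of diameter 40 mm to 46 mm, blue grip of diameter 26 mm to 88 mm, flat steel striking cap of diameter 22 mm to 92 mm.
- arbor_collar (a point): Centre of the underside of the blue arbor's collar (40 mm up its axis).
- arbor_top (a point): Centre of the blue arbor's striking face (92 mm up its axis).
- drive: Mixer drive, fixed: white housing 170 x 150 mm, 75 mm tall, with a round steel spindle nose (diameter 60 mm) rising from its middle to 100 mm. Origin: centre of its underside; z up.
- nose_face (a point): Centre of the nose's flat top face, 100 mm above the bench: mouth of the vertical taper socket, 29 mm wide, with the brass collet inside. Set in without force, the arbor stands with its collar about 5 to 9 mm above this face (it varies). Home: the collar's underside meets the face, a hard stop. A tap of more than 30 N spoils the taper.
- rack: Fixed red open rack, 210 mm long (its own x) x 60 mm (its y), 60 mm tall, holding three arbors 65 mm apart along its x; the collars rest on its top. Origin: centre of its underside.
- dolly: Tapping dolly, 0.18 kg, standing upright on the bench: white nylon foot of diameter 36 mm from 0 to 35 mm, then a wooden stem of diameter 22 mm up to 100 mm. Origin: centre of the flat underside of the foot, the face that taps; z up. Fingertips that hold the stem can bear on the foot's shoulder.
- spare_orange: Spare arbor with an ORANGE grip, same shape as the blue one, in the rack: not to be moved.
- spare_grey: Spare arbor with a GREY grip, same shape as the blue one, in the rack: not to be moved.
- jar: Amber glass jar, diameter 56 mm, 55 mm tall, standing near the dolly. Origin: centre of its underside.
- collet: Brass collet inside the nose, its tapered bore (20 mm wide at the top) fits the shank. Origin: centre of its lower end, 34 mm below its top; the top starts 2 to 4 mm below the nose face. It slides down under stiff friction: moves from about 10 N downward (arbor's weight included), needs about 14 N near home, and stays where it is left, holding the shank.

How it is judged:
By the outcome, as a careful person would: the job done as asked, in the order asked, and still so for the second after the job is handed in, with the robot touching nothing.
It also fails if it takes over 72 s, if anything falls off the work surface, if the arm or the gripper's body presses on something with over 40 N, if the wrist force passes 120 N, or if a joint passes its speed limit or range.

## Working session

There is one attempt and no reset: what is moved stays moved. The work goes in short steps, Python scripts to look and compute and a shell command to move; the robot and the scene stay as the last step left them, time stands still between calls to the robot, and variables do not carry over. Pictures are saved under pics/ and viewed, at most 10 in all, crops included, and the job is handed in when it is done.

```bash
mkdir -p pics; ls; cat > h.py <<'E'
from bench import *
import numpy as np, cv2
def snap(n,f):
    cm=camera_model(n); im=grab_frame(n); cv2.imwrite('pics/'+f+'.png',cv2.cvtColor(im,cv2.COLOR_RGB2BGR)); return im,cm
def ray(cm,u,v):
    K=np.array(cm['mtx']);R=np.array(cm['rotation']);d=R@np.linalg.solve(K,[u,v,1.]);return np.array(cm['origin']),d
def plane(cm,u,v,z):
    o,d=ray(cm,u,v);return o+d*(z-o[2])/d[2]
def proj(cm,p):
    q=np.array(cm['mtx'])@(np.array(cm['rotation']).T@(np.array(p)-np.array(cm['origin'])));return q[:2]/q[2]
E
python3 - <<'E'
from h import *
o=get_obs();print(o['t'],o['ee_pos'],np.round(o['tcp_rot'],3).tolist(),o['gripper_width'])
a,c1=snap('top','t1');b,c2=snap('side','s1')
print(c1,c2)
E
```

```text
pics
0.0 [0.21791883 0.58492855 0.24095982] [[-0.937, 0.349, -0.001], [0.349, 0.937, -0.002], [0.0, -0.002, -1.0]] 0.9994138641618515
{'mtx': array([[428.83233326,   0.        , 255.41458823],
       [  0.        , 428.83233326, 188.91529065],
       [  0.        ,   0.        ,   1.        ]]), 'origin': array([ 0.42828688, -0.01226115,  1.16831167]), 'rotation': array([[-1.68356073e-03, -9.96290738e-01,  8.60344756e-02],
       [-9.99673273e-01, -5.17557444e-04, -2.55554339e-02],
       [ 2.55051699e-02, -8.60493899e-02, -9.95964351e-01]])} {'mtx': array([[447.85348168,   0.        , 256.58557227],
       [  0.        , 447.85348168, 188.2130379 ],
       [  0.        ,   0.        ,   1.        ]]), 'origin': array([0.4812411 , 0.67116736, 0.93851732]), 'rotation': array([[-0.99818871, -0.04126084,  0.04378173],
       [-0.05950998,  0.78393842, -0.61797986],
       [-0.00882381, -0.61946597, -0.78497392]])}
```

View pics/t1.png

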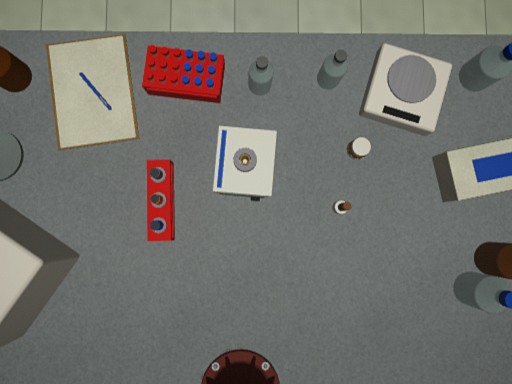

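View pics/s1.png

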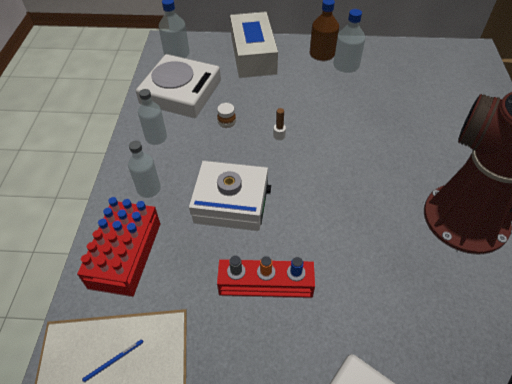

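Top view: red rack at about (160,200), with blue at (157,226), orange at (158,200) and grey at (157,173). The drive nose is at (245,160), the dolly at (342,207) and the jar at (360,148). The side view agrees: blue (297,265), nose (229,183), dolly (280,123), rack (266,278).

```bash
python3 - <<'E'
from h import *
t=cv2.imread('pics/t1.png');s=cv2.imread('pics/s1.png')
f=lambda im,x,y,w,h,k:cv2.resize(im[y:y+h,x:x+w],None,fx=k,fy=k,interpolation=cv2.INTER_CUBIC)
A=np.hstack([f(t,140,150,50,100,4),f(t,210,120,75,100,4),f(t,325,180,50,100,4)][:3])
B=np.hstack([f(s,215,240,100,66,4),f(s,205,160,50,66,4),f(s,260,90,45,66,4)])
B=cv2.resize(B,(B.shape[1],B.shape[0]))
w=max(A.shape[1],B.shape[1]);p=lambda i:cv2.copyMakeBorder(i,0,0,0,w-i.shape[1],cv2.BORDER_CONSTANT)
C=np.vstack([p(A[:330]),p(B)]);print(C.shape);cv2.imwrite('pics/c1.png',C)
c1,c2=camera_model('top'),camera_model('side')
# red rack top mask
hsv=cv2.cvtColor(t,cv2.COLOR_BGR2HSV)
def blob(hsv,lo,hi,x,y,w,h):
    m=cv2.inRange(hsv,lo,hi)[y:y+h,x:x+w];n,_,st,ce=cv2.connectedComponentsWithStats(m);
    if n<2:return None
    i=1+st[1:,4].argmax();return ce[i]+[x,y],st[i]+np.array([x,y,0,0,0])
hs=cv2.cvtColor(s,cv2.COLOR_BGR2HSV)
print('blue',blob(hsv,(100,80,20),(130,255,255),140,210,40,35),blob(hs,(100,80,20),(130,255,255),280,250,30,40))
print('red',blob(hsv,(0,120,120),(8,255,255),140,150,40,100))
print('white foot',blob(hsv,(0,0,170),(180,50,255),325,190,35,30),blob(hs,(0,0,170),(180,50,255),270,118,20,25))
print('stem',blob(hsv,(3,80,20),(20,255,200),325,190,35,30),blob(hs,(3,80,20),(20,255,200),270,100,20,35))
print('housing',blob(hsv,(0,0,170),(180,50,255),205,115,80,95))
E
```

```text
(594, 780, 3)
blue (array([158.46938776, 224.65306122]), array([152, 220,  11,  10,  49])) (array([296.28571429, 269.29365079]), array([291, 260,  12,  17, 126]))
red (array([160.33443928, 200.2853351 ]), array([ 147,  159,   27,   82, 1507]))
white foot (array([338.72, 207.1 ]), array([335, 201,  11,  13,  50])) (array([279.4375 , 128.34375]), array([274, 125,  12,   7,  32]))
stem (array([344.72839506, 205.97530864]), array([339, 202,  12,   8,  81])) (array([279.70634921, 117.74603175]), array([277, 108,   7,  21, 126]))
housing (array([246.69428008, 160.82741617]), array([ 213,  126,   64,   70, 3042]))
```

View pics/c1.png

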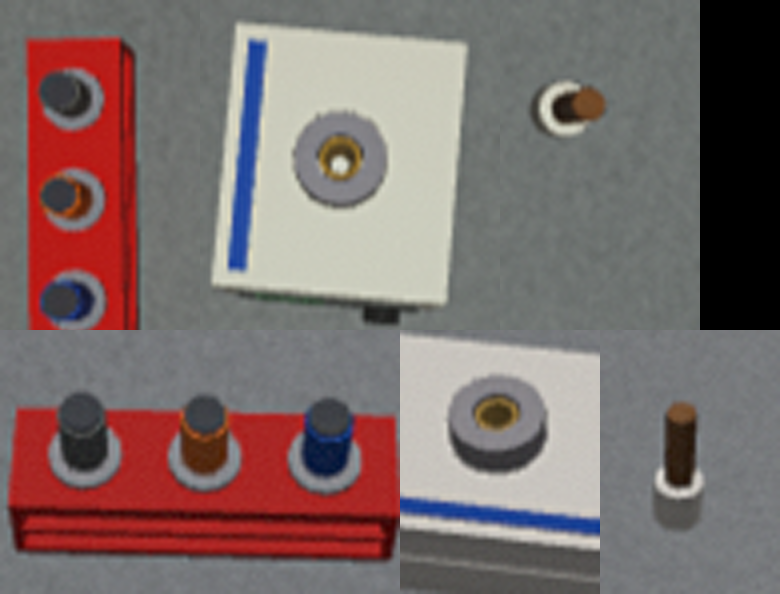

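The crop shows the cap, nose face and dolly top centres clearly. I'll triangulate them.

```bash
python3 - <<'E'
from h import *
c1,c2=camera_model('top'),camera_model('side')
d=-0.375
def tri(p,q):
    A=np.zeros((3,3));b=np.zeros(3)
    for c,u in ((c1,p),(c2,q)):
        o,v=ray(c,*u);v/=np.linalg.norm(v);P=np.eye(3)-np.outer(v,v);A+=P;b+=P@o
    return np.linalg.solve(A,b)
for n,z,p,q in (('cap',.112,(155.25,225.25),(298,262)),('nose',.1,(245,159.75),(229.5,180.75)),('dolly',.1,(347,206),(280.5,110.75)),
  ):
    p=np.add(p,d);q=np.add(q,d);print(n,np.round([plane(c1,*p,z),plane(c2,*q,z),tri(p,q)],4).tolist())
print('collar top',plane(c1,158.1,224.4,.066),'orange',plane(c1,158.1,199.4,.066),'grey',plane(c1,157.6,174.1,.066))
print('foot',plane(c1,340.6,207.1,.035))
print('jar',plane(c1,360,148,.055))
print('whitebox',plane(c1,40,260,.2))
E
```

```text
cap [[0.4313, 0.2063, 0.112], [0.4305, 0.2102, 0.112], [0.4308, 0.2073, 0.107]]
nose [[0.5951, -0.0127, 0.1], [0.5958, -0.0096, 0.1], [0.596, -0.0127, 0.0962]]
dolly [[0.4787, -0.2683, 0.1], [0.4794, -0.2658, 0.1], [0.4791, -0.269, 0.0971]]
collar top [0.43263131 0.20763554 0.066     ] orange [0.49643112 0.20876754 0.066     ] grey [0.56164718 0.21120445 0.066     ]
foot [ 0.47780173 -0.2676944   0.035     ]
jar [ 0.63322543 -0.31772847  0.055     ]
whitebox [0.35420554 0.43876969 0.2       ]
```

```bash
python3 - <<'E'
from h import *
c1,c2=camera_model('top'),camera_model('side')
b=plane(c1,78,255,0);print(b)
for z in (.1,.2,.25,.3,.35,.4,.5):print(z,plane(c1,42,260,z))
print(proj(c1,[.218,.585,.24]),proj(c2,[.218,.585,.24]))
snap('wrist','w1')
E
```

```text
[0.35175575 0.43218988 0.        ]
0.1 [0.34653727 0.48053747 0.1       ]
0.2 [0.3541895  0.43440874 0.2       ]
0.25 [0.35801561 0.41134437 0.25      ]
0.3 [0.36184172 0.38828001 0.3       ]
0.35 [0.36566783 0.36521564 0.35      ]
0.4 [0.36949394 0.34215128 0.4       ]
0.5 [0.37714617 0.29602254 0.5       ]
[-43.10394646 328.01398381] [464.59908782 473.61891769]
```

View pics/w1.png

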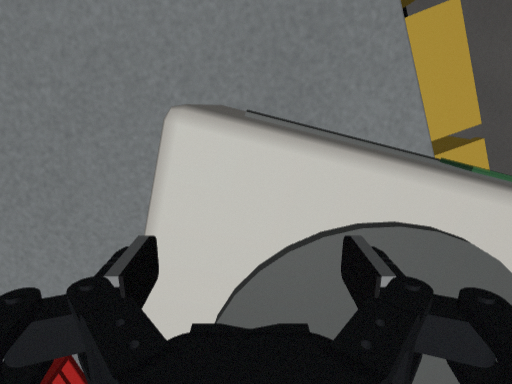

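The wrist view shows the tool over a tall box, about 0.2 m high with its near corner at (0.354,0.434). I'll lift first, then travel to above the blue arbor.

```bash
python3 -m handwheel '1 0 0 -0.08 0 0 0;1 0 0 -0.08 0 0 0;1 -0.332 -0.279 -0.08 0 0 -20;1 -0.332 -0.279 -0.08 0 0 -20;1 -0.332 -0.279 -0.08 0 0 -20;1 -0.332 -0.279 -0.08 0 0 -20;1 -0.332 -0.279 -0.08 0 0 -20;1 -0.332 -0.279 -0.08 0 0 -20;1 -0.332 -0.279 -0.08 0 0 -20;1 -0.332 -0.279 -0.08 0 0 -20;1 -0.332 -0.279 -0.08 0 0 -20;1 -0.332 -0.279 -0.08 0 0 -20;1 -0.332 -0.279 -0.08 0 0 -20;1 -0.332 -0.279 0.04 0 0 -20;1 -0.332 -0.279 0.04 0 0 -20;1 -0.332 -0.279 0.04 0 0 -20;1 -0.332 -0.279 0.04 0 0 -20;1 -0.332 -0.279 0.04 0 0 -20' 40
python3 - <<'E'
from h import *
o=get_obs();print(o['t'],o['ee_pos'],np.round(o['tcp_rot'],3).tolist(),o['gripper_width'])
im,c=snap('wrist','w2');print({k:np.round(v,3).tolist() for k,v in c.items()});print(proj(c,[.432,.208,.112]))
E
```

```text
t: 1.65
ee_pos: [0.4298, 0.2075, 0.2001]
tcp_rot: [[-1.0, 0.008, -0.006], [0.008, 1.0, -0.002], [0.006, -0.002, -1.0]]
contact_force: [1.0, 0.2, 0.3]
gripper_width: 1.003
gripper_force: 0.0
1.65 [0.42984001 0.20753521 0.20008706] [[-1.0, 0.008, -0.006], [0.008, 1.0, -0.002], [0.006, -0.002, -1.0]] 1.0032588175686408
{'mtx': [[306.957, 0.0, 249.426], [0.0, 306.957, 188.753], [0.0, 0.0, 1.0]], 'origin': [0.365, 0.208, 0.332], 'rotation': [[0.009, 0.966, 0.257], [1.0, -0.008, -0.004], [-0.002, 0.257, -0.966]]}
[250.67648806 199.77897026]
```

View pics/w2.png

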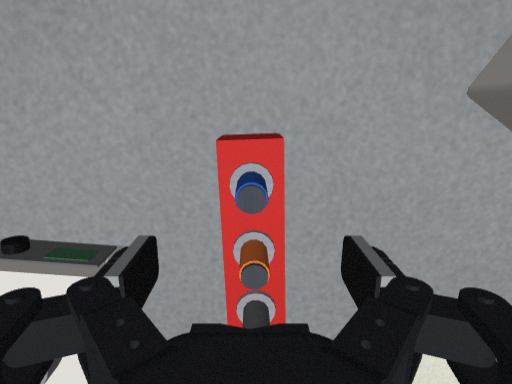

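Blue's cap is at (252,198) against a predicted (250.7,199.8), so the error is about 1 mm. I'll go down and grip.

```bash
python3 -m handwheel '1 -0.002 0.0015 0.04 0 0 0;1 -0.002 0.0015 0.08 0 0 0;1 -0.002 0.0015 0.105 0 0 0;1 -0.002 0.0015 0.116 0 0 0;1 -0.002 0.0015 0.116 0 0 0;1 -0.002 0.0015 0.116 0 0 0;0 -0.002 0.0015 0.116 0 0 0;0 -0.002 0.0015 0.116 0 0 0;0 -0.002 0.0015 0.116 0 0 0;0 -0.002 0.0015 0.116 0 0 0;0 -0.002 0.0015 0.116 0 0 0;0 -0.002 0.0015 0.116 0 0 0;0 -0.002 0.0015 0.116 0 0 0;0 -0.002 0.0015 0.116 0 0 0' 60
```

```text
t: 2.87
ee_pos: [0.4347, 0.2099, 0.0873]
tcp_rot: [[-1.0, 0.008, 0.001], [0.008, 1.0, 0.0], [-0.001, 0.0, -1.0]]
contact_force: [-1.5, -0.5, 6.3]
gripper_width: 0.276
gripper_force: 58.7
```

```bash
python3 -m handwheel '0 0 0 -0.02 0 0 0;0 0 0 -0.05 0 0 0;0 0 0 -0.09 0 0 0;0 0 0 -0.13 0 0 0;0 0 0 -0.13 0 0 0;0 -0.081 -0.11 -0.13 0 0 0;0 -0.081 -0.11 -0.13 0 0 0;0 -0.081 -0.11 -0.13 0 0 0;0 -0.081 -0.11 -0.13 0 0 0;0 -0.162 -0.222 -0.13 0 0 0;0 -0.162 -0.222 -0.13 0 0 0;0 -0.162 -0.222 -0.13 0 0 0;0 -0.162 -0.222 -0.13 0 0 0;0 -0.162 -0.222 -0.13 0 0 0;0 -0.162 -0.222 -0.13 0 0 0;0 -0.162 -0.222 -0.13 0 0 0' 60
python3 - <<'E'
from h import *
a,c1=snap('top','t3');b,c2=snap('side','s3');w,cw=snap('wrist','w3')
print(get_obs()['ee_pos'],get_obs()['contact_force'])
f=lambda im,x,y,w,h,k:cv2.resize(im[y:y+h,x:x+w],None,fx=k,fy=k,interpolation=cv2.INTER_CUBIC)
C=np.hstack([f(b,190,90,80,110,5),cv2.resize(w,(392,294))[:,:].repeat(1,0) if 0 else cv2.copyMakeBorder(cv2.resize(w,(400,300)),0,250,0,0,cv2.BORDER_CONSTANT)])
cv2.imwrite('pics/c3.png',C[:,:,::-1])
E
```

```text
t: 4.2
ee_pos: [0.5928, -0.0124, 0.2148]
tcp_rot: [[-1.0, 0.007, -0.003], [0.007, 1.0, 0.001], [0.003, 0.001, -1.0]]
contact_force: [-0.8, -0.0, -2.9]
gripper_width: 0.279
gripper_force: 59.8
[ 0.59323378 -0.01203153  0.21585461] [ 0.24279225  0.16320502 -2.54591566]
```

View pics/c3.png

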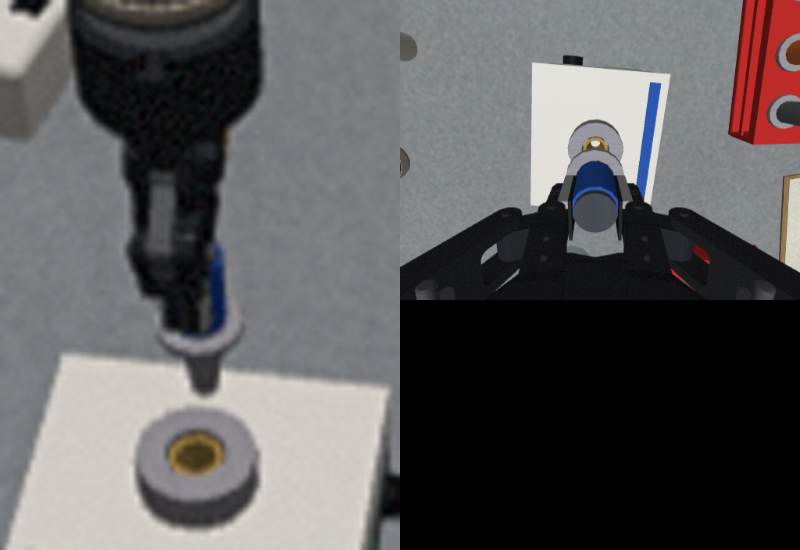

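The arbor hangs upright, with its shank tip at side-image (230.6,167.5) and the collet bore at (229.2,181).

```bash
python3 - <<'E'
from h import *
c2=camera_model('side')
print(plane(c2,230.6,167.3,.1485),plane(c2,229.2,181,.099), plane(c2,190+201/5,90+327/5,.1945))
w=cv2.imread('pics/w3.png');cv2.imwrite('pics/c4.png',cv2.resize(w[120:320,160:360],None,fx=3,fy=3,interpolation=cv2.INTER_CUBIC))
cw=camera_model('wrist');print(get_obs()['ee_pos']);
for p in ([.596,-.0115,.1],[.5932,-.012,.2405],[.5932,-.012,.1945]):print(3*(proj(cw,p)-[160,120]))
E
```

```text
[ 0.58959635 -0.00968376  0.1485    ] [ 0.59558653 -0.00846921  0.099     ] [ 0.58756217 -0.00524364  0.1945    ]
[ 0.59323378 -0.01203153  0.21585461]
[271.05193254 210.35278959]
[270.82740224 474.79858718]
[269.9955482  335.52359834]
```

View pics/c4.png

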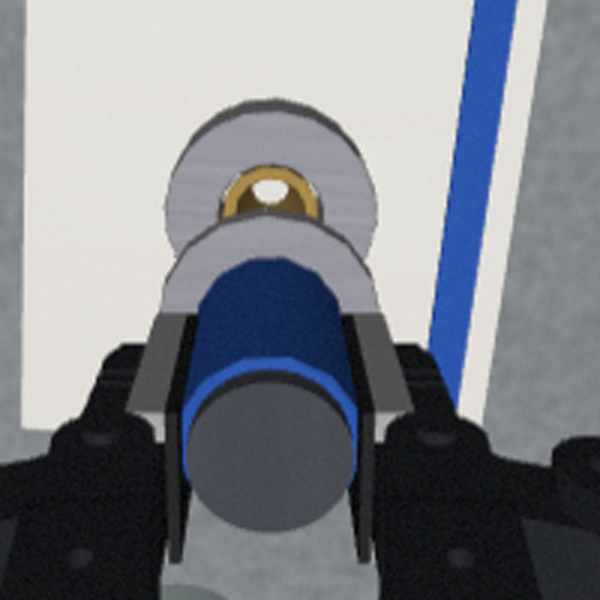

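Arbor and nose line up in y. In x the arbor is about 4.5 mm short. I'll correct that and lower most of the way.

```bash
python3 -m handwheel '0 -0.0045 0.0003 0 0 0 0;0 -0.0045 0.0003 0.025 0 0 0;0 -0.0045 0.0003 0.045 0 0 0;0 -0.0045 0.0003 0.06 0 0 0;0 -0.0045 0.0003 0.070 0 0 0;0 -0.0045 0.0003 0.070 0 0 0;0 -0.0045 0.0003 0.070 0 0 0;0 -0.0045 0.0003 0.070 0 0 0'
python3 - <<'E'
from h import *
b,c2=snap('side','s5')
o=get_obs();print(o['ee_pos'],o['contact_force'],o['ft_torque'])
f=lambda im,x,y,w,h,k:cv2.resize(im[y:y+h,x:x+w],None,fx=k,fy=k,interpolation=cv2.INTER_CUBIC)
cv2.imwrite('pics/c5.png',f(b,200,120,60,90,6)[:,:,::-1])
E
```

```text
t: 5.02
ee_pos: [0.5991, -0.0129, 0.1474]
tcp_rot: [[-1.0, 0.007, 0.001], [0.007, 1.0, 0.0], [-0.001, 0.0, -1.0]]
contact_force: [-1.3, 0.6, -3.1]
gripper_width: 0.273
gripper_force: 59.8
[ 0.59918826 -0.01296001  0.14754941] [ 0.25878547  0.21034713 -2.62317314] [ 0.26154342 -0.01303189 -0.04274434]
```

View pics/c5.png

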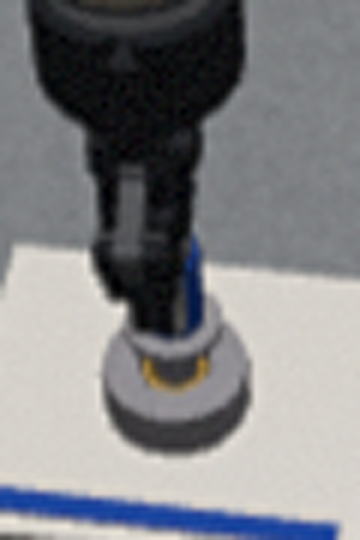

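The shank is inside the socket and centred within about 1 mm. I'll lower it gently.

```bash
python3 -m handwheel '0 0 0 0.004 0 0 0;0 0 0 0.007 0 0 0;0 0 0 0.009 0 0 0;0 0 0 0.009 0 0 0'; python3 -m handwheel '0 0 0 0.001 0 0 0;0 0 0 0.0015 0 0 0;0 0 0 0.0015 0 0 0'
```

```text
t: 5.4
ee_pos: [0.5994, -0.0122, 0.1377]
tcp_rot: [[-1.0, 0.008, 0.002], [0.008, 1.0, 0.002], [-0.002, 0.002, -1.0]]
contact_force: [1.2, 4.7, -0.8]
gripper_width: 0.277
gripper_force: 60.0
t: 5.65
ee_pos: [0.5995, -0.0121, 0.1367]
tcp_rot: [[-1.0, 0.008, 0.002], [0.008, 1.0, 0.002], [-0.002, 0.002, -1.0]]
contact_force: [-0.0, 5.7, 0.2]
gripper_width: 0.276
gripper_force: 60.3
```

```bash
python3 -m handwheel '0 0 0.001 0 0 0 0;0 0 0.0015 0 0 0 0;0 0 0.0015 0 0 0 0'; python3 -m handwheel '0 0 0 0.001 0 0 0;0 0 0 0.001 0 0 0;0 0 0 0.001 0 0 0'
```

```text
t: 5.9
ee_pos: [0.5994, -0.0118, 0.1364]
tcp_rot: [[-1.0, 0.008, 0.002], [0.008, 1.0, -0.0], [-0.002, -0.0, -1.0]]
contact_force: [0.1, 2.7, 1.4]
gripper_width: 0.276
gripper_force: 60.2
t: 6.15
ee_pos: [0.5995, -0.0118, 0.1358]
tcp_rot: [[-1.0, 0.008, 0.002], [0.008, 1.0, -0.0], [-0.002, -0.0, -1.0]]
contact_force: [2.0, 3.3, 5.6]
gripper_width: 0.273
gripper_force: 60.5
```

It is seated: about 8 N on the collet, collar about 8 mm up. I'll ease off, open and retreat.

```bash
python3 -m handwheel '0 0 0.001 -0.0008 0 0 0;0 0 0.001 -0.0008 0 0 0;0.45 0 0.001 -0.0008 0 0 0;0.45 0 0.001 -0.0008 0 0 0;0.7 0 0.001 -0.0008 0 0 0;0.7 0 0.001 -0.0008 0 0 0;1 0 0.001 -0.0008 0 0 0;1 0 0.001 -0.0008 0 0 0;1 0 0.001 -0.0008 0 0 0;1 0 0.001 -0.03 0 0 0;1 0 0.001 -0.07 0 0 0;1 0 0.001 -0.10 0 0 0;1 0 0.001 -0.10 0 0 0;1 0 0.001 -0.10 0 0 0'
python3 - <<'E'
from h import *
b,c2=snap('side','s6');w,cw=snap('wrist','w6')
print(get_obs()['ee_pos'])
f=lambda im,x,y,w,h,k:cv2.resize(im[y:y+h,x:x+w],None,fx=k,fy=k,interpolation=cv2.INTER_CUBIC)
C=np.hstack([f(b,195,110,65,90,5),f(w,150,60,200,225,2)])
cv2.imwrite('pics/c6.png',C[:,:,::-1]);print(C.shape)
for p in ([.596,-.0115,.1],[.596,-.0115,.1605],[.596,-.0115,.1145]):print(2*(proj(cw,p)-[150,60])+[325,0],5*(proj(c2,p)-[195,110]))
E
```

```text
t: 7.32
ee_pos: [0.6008, -0.011, 0.2384]
tcp_rot: [[-1.0, 0.008, 0.007], [0.008, 1.0, -0.001], [-0.007, -0.001, -1.0]]
contact_force: [0.3, -0.1, -0.8]
gripper_width: 1.001
gripper_force: 0.0
[ 0.59812556 -0.01064303  0.23405704]
(450, 725, 3)
[522.92482603 234.69508809] [170.64187221 348.8201407 ]
[522.63232094 273.99993297] [163.20636332 266.00693752]
[522.86664307 242.51331833] [168.91973762 329.63981509]
```

View pics/c6.png

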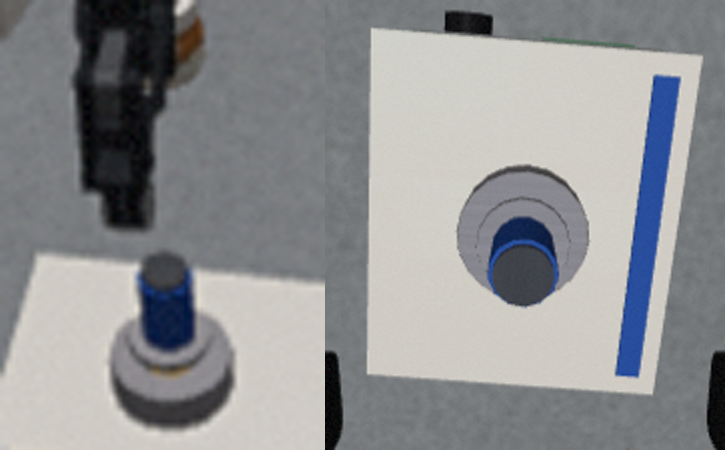

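The arbor stands upright in the socket with its collar clear. The cap at (524,274) matches the expected (0.596,-0.0115). Next I'll go above the dolly.

```bash
python3 -m handwheel '1 0.116 -0.258 -0.01 0 0 0;1 0.116 -0.258 -0.01 0 0 0;1 0.116 -0.258 -0.01 0 0 0;1 0.116 -0.258 -0.01 0 0 0;1 0.116 -0.258 -0.01 0 0 0;1 0.116 -0.258 -0.01 0 0 0;1 0.116 -0.258 -0.01 0 0 0;1 0.116 -0.258 -0.01 0 0 0;1 0.116 -0.258 0.03 0 0 0;1 0.116 -0.258 0.03 0 0 0;1 0.116 -0.258 0.03 0 0 0;1 0.116 -0.258 0.03 0 0 0'
python3 - <<'E'
from h import *
w,cw=snap('wrist','w7')
o=get_obs();print(o['ee_pos'],o['contact_force'],np.round(o['tcp_rot'],3).tolist())
hs=cv2.cvtColor(w,cv2.COLOR_RGB2HSV)
for n,lo,hi in (('wood',(3,80,20),(20,255,220)),('white',(0,0,150),(180,60,255))):
    m=cv2.inRange(hs,lo,hi);k,_,st,ce=cv2.connectedComponentsWithStats(m)
    for i in range(1,k):
        if st[i,4]>60:print(n,st[i],ce[i])
print(proj(cw,[.478,-.268,.1]),proj(cw,[.478,-.268,.035]))
cv2.imwrite('pics/c7.png',cv2.resize(w[100:300,150:350],None,fx=2.5,fy=2.5,interpolation=cv2.INTER_CUBIC)[:,:,::-1])
E
```

```text
t: 8.42
ee_pos: [0.4805, -0.2669, 0.2041]
tcp_rot: [[-1.0, 0.007, -0.002], [0.007, 1.0, 0.001], [0.002, 0.001, -1.0]]
contact_force: [0.1, -1.0, -0.6]
gripper_width: 1.0
gripper_force: 0.0
[ 0.4813547  -0.2674448   0.20533958] [ 0.47527844 -0.41353794  0.51002061] [[-1.0, 0.007, 0.0], [0.007, 1.0, -0.0], [-0.0, -0.0, -1.0]]
wood [235 163  27  39 791] [247.98482933 182.72187105]
wood [182 282  47  32 596] [207.05536913 292.75838926]
white [231 155  35  29 416] [247.85336538 166.1875    ]
white [418 201  21  78 130] [427.9        239.56923077]
white [ 437  209   75   89 4813] [476.8705589  251.26033659]
white [107 277  12   9  71] [113.71830986 280.43661972]
white [381 277  12   9  71] [385.18309859 280.42253521]
white [178 303  46  30 848] [198.52122642 315.59669811]
white [420 354  29  13 241] [432.74273859 360.58091286]
white [ 40 360  45  24 616] [ 60.86363636 372.03896104]
[248.24552032 187.71028356] [248.38699281 170.94765751]
```

View pics/c7.png

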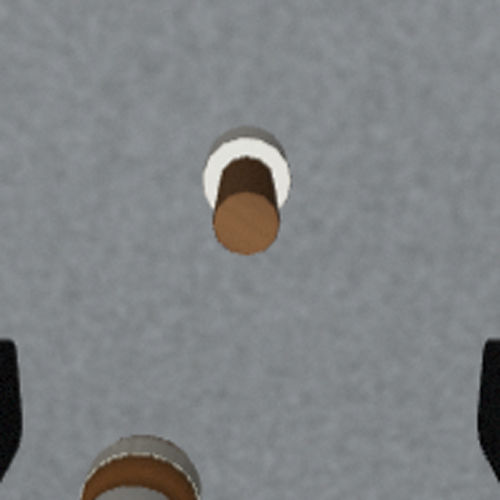

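The dolly top is at crop (246,223), so the dolly is at about (0.479,-0.268). I'll go down and grip the stem just above the shoulder.

```bash
python3 -m handwheel '1 0.0025 -0.0005 0.04 0 0 0;1 0.0025 -0.0005 0.08 0 0 0;1 0.0025 -0.0005 0.12 0 0 0;1 0.0025 -0.0005 0.145 0 0 0;1 0.0025 -0.0005 0.155 0 0 0;1 0.0025 -0.0005 0.155 0 0 0;1 0.0025 -0.0005 0.155 0 0 0;0 0.0025 -0.0005 0.155 0 0 0;0 0.0025 -0.0005 0.155 0 0 0;0 0.0025 -0.0005 0.155 0 0 0;0 0.0025 -0.0005 0.155 0 0 0;0 0.0025 -0.0005 0.155 0 0 0;0 0.0025 -0.0005 0.155 0 0 0;0 0.0025 -0.0005 0.155 0 0 0;0 0.0025 -0.0005 0.155 0 0 0' 80
```

```text
t: 9.72
ee_pos: [0.4788, -0.2686, 0.0507]
tcp_rot: [[-1.0, 0.008, 0.001], [0.008, 1.0, -0.001], [-0.001, -0.001, -1.0]]
contact_force: [-0.1, 1.5, 5.7]
gripper_width: 0.241
gripper_force: 77.8
```

```bash
python3 -m handwheel '0 0 0 -0.03 0 0 0;0 0 0 -0.07 0 0 0;0 0 0 -0.11 0 0 0;0 0 0 -0.15 0 0 0;0 0 0 -0.19 0 0 0;0 0 0 -0.19 0 0 0;0 -0.06 0.13 -0.19 0 0 0;0 -0.06 0.13 -0.19 0 0 0;0 -0.06 0.13 -0.19 0 0 0;0 -0.06 0.13 -0.19 0 0 0;0 -0.115 0.258 -0.19 0 0 0;0 -0.115 0.258 -0.19 0 0 0;0 -0.115 0.258 -0.19 0 0 0;0 -0.115 0.258 -0.19 0 0 0;0 -0.115 0.258 -0.19 0 0 0;0 -0.115 0.258 -0.19 0 0 0;0 -0.115 0.258 -0.19 0 0 0' 100
python3 - <<'E'
from h import *
b,c2=snap('side','s8');w,cw=snap('wrist','w8')
o=get_obs();print(o['ee_pos'],o['contact_force'],np.round(o['tcp_rot'],3).tolist())
f=lambda im,x,y,w,h,k:cv2.resize(im[y:y+h,x:x+w],None,fx=k,fy=k,interpolation=cv2.INTER_CUBIC)
C=np.hstack([f(b,195,90,70,110,5),f(w,150,80,200,275,2)])
cv2.imwrite('pics/c8.png',C[:,:,::-1]);print(C.shape)
for p in ([.596,-.0115,.1605],[.596,-.0115,.19],[.596,-.0115,.1145]):print(2*(proj(cw,p)-[150,80])+[350,0],5*(proj(c2,p)-[195,90]))
E
```

```text
t: 11.13
ee_pos: [0.5944, -0.0121, 0.2387]
tcp_rot: [[-1.0, 0.008, -0.002], [0.008, 1.0, -0.001], [0.002, -0.001, -1.0]]
contact_force: [0.3, -0.2, -1.1]
gripper_width: 0.235
gripper_force: 98.3
[ 0.59460546 -0.01268734  0.23929876] [ 0.05413034  1.15206433 -2.22518408] [[-1.0, 0.01, -0.001], [0.01, 1.0, -0.0], [0.001, -0.0, -1.0]]
(550, 750, 3)
[552.58064508 244.57195166] [163.20636332 366.00693752]
[553.08313927 273.19846864] [159.32829834 322.81487261]
[552.01233862 212.19618567] [168.91973762 429.63981509]
```

View pics/c8.png

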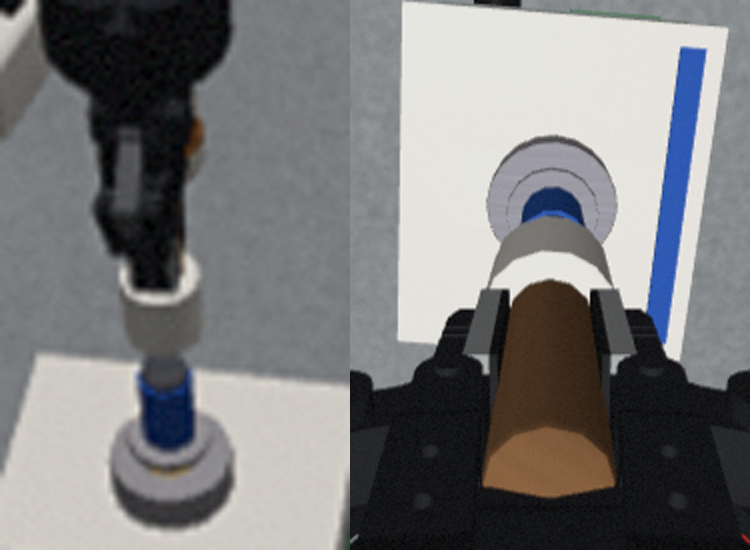

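The dolly is centred over the cap. I'll approach slowly for the first tap.

```bash
python3 -m handwheel '0 -0.001 0 0.01 0 0 0;0 -0.001 0 0.02 0 0 0;0 -0.001 0 0.025 0 0 0;0 -0.001 0 0.027 0 0 0;0 -0.001 0 0.028 0 0 0;0 -0.001 0 0.028 0 0 0'; python3 -m handwheel '0 0 0 0.001 0 0 0;0 0 0 0.002 0 0 0;0 0 0 0.002 0 0 0'
```

```text
t: 11.73
ee_pos: [0.596, -0.0113, 0.2114]
tcp_rot: [[-1.0, 0.008, -0.001], [0.008, 1.0, 0.0], [0.001, 0.0, -1.0]]
contact_force: [-0.0, -0.2, -1.4]
gripper_width: 0.235
gripper_force: 98.3
t: 11.98
ee_pos: [0.5969, -0.0113, 0.2109]
tcp_rot: [[-1.0, 0.008, 0.002], [0.008, 1.0, -0.0], [-0.002, -0.0, -1.0]]
contact_force: [-0.9, -0.5, 2.6]
gripper_width: 0.229
gripper_force: 98.3
```

```bash
python3 -m handwheel '0 0 0 0.001 0 0 0;0 0 0 0.002 0 0 0;0 0 0 0.002 0 0 0'; python3 -m handwheel '0 0 0 0.001 0 0 0;0 0 0 0.002 0 0 0;0 0 0 0.002 0 0 0'
```

```text
t: 12.23
ee_pos: [0.5969, -0.0113, 0.209]
tcp_rot: [[-1.0, 0.008, 0.002], [0.008, 1.0, -0.0], [-0.002, -0.0, -1.0]]
contact_force: [-0.1, -0.5, 5.3]
gripper_width: 0.233
gripper_force: 98.4
t: 12.48
ee_pos: [0.5969, -0.0114, 0.2068]
tcp_rot: [[-1.0, 0.008, 0.002], [0.008, 1.0, -0.0], [-0.002, -0.0, -1.0]]
contact_force: [-0.2, 0.3, 5.4]
gripper_width: 0.231
gripper_force: 98.4
```

The arbor has moved down about 4 mm. I'll lift clear and come back for the second tap.

```bash
python3 -m handwheel '0 0 0 -0.01 0 0 0;0 0 0 -0.02 0 0 0;0 0 0 -0.02 0 0 0;0 0 0 -0.02 0 0 0;0 0 0 -0.02 0 0 0'
python3 - <<'E'
from h import *
b,c2=snap('side','s9')
o=get_obs();print(o['ee_pos'],o['contact_force'])
cv2.imwrite('pics/c9.png',cv2.resize(b[90:200,195:265],None,fx=5,fy=5,interpolation=cv2.INTER_CUBIC)[:,:,::-1])
E
python3 -m handwheel '0 0 0 0.01 0 0 0;0 0 0 0.016 0 0 0;0 0 0 0.018 0 0 0;0 0 0 0.019 0 0 0;0 0 0 0.020 0 0 0;0 0 0 0.020 0 0 0'
python3 -m handwheel '0 0 0 0.001 0 0 0;0 0 0 0.002 0 0 0;0 0 0 0.002 0 0 0'
```

```text
t: 12.9
ee_pos: [0.596, -0.0111, 0.2255]
tcp_rot: [[-1.0, 0.008, -0.0], [0.008, 1.0, 0.0], [0.0, 0.0, -1.0]]
contact_force: [-0.3, -0.6, -1.0]
gripper_width: 0.234
gripper_force: 98.3
[ 0.59579027 -0.011076    0.22516036] [ 0.51239786  0.41369658 -2.06654928]
t: 13.45
ee_pos: [0.5962, -0.0112, 0.2062]
tcp_rot: [[-1.0, 0.008, -0.0], [0.008, 1.0, -0.0], [0.0, -0.0, -1.0]]
contact_force: [-0.8, -0.3, 1.9]
gripper_width: 0.236
gripper_force: 98.8
t: 13.7
ee_pos: [0.5966, -0.0113, 0.2051]
tcp_rot: [[-1.0, 0.008, 0.001], [0.008, 1.0, -0.0], [-0.001, -0.0, -1.0]]
contact_force: [-1.8, -0.7, 4.6]
gripper_width: 0.236
gripper_force: 98.8
```

```bash
python3 -m handwheel '0 0 0 0.001 0 0 0;0 0 0 0.002 0 0 0;0 0 0 0.002 0 0 0'; python3 -m handwheel '0 0 0 0.001 0 0 0;0 0 0 0.002 0 0 0;0 0 0 0.002 0 0 0'
```

```text
t: 13.95
ee_pos: [0.5967, -0.0113, 0.2035]
tcp_rot: [[-1.0, 0.008, 0.001], [0.008, 1.0, -0.0], [-0.001, -0.0, -1.0]]
contact_force: [-3.1, -0.7, 5.9]
gripper_width: 0.238
gripper_force: 98.9
t: 14.2
ee_pos: [0.5969, -0.0113, 0.203]
tcp_rot: [[-1.0, 0.008, 0.002], [0.008, 1.0, -0.0], [-0.002, -0.0, -1.0]]
contact_force: [-4.8, 0.4, 9.9]
gripper_width: 0.237
gripper_force: 99.1
```

Force is now rising faster. I'll lift clear and check the collar gap.

```bash
python3 -m handwheel '0 0 0 -0.012 0 0 0;0 0 0 -0.025 0 0 0;0 0 0 -0.025 0 0 0;0 0 0 -0.025 0 0 0;0 0 0 -0.025 0 0 0'
python3 - <<'E'
from h import *
b,c2=snap('side','s10')
f=lambda n:cv2.resize(cv2.imread(n)[155:205,205:255],None,fx=7,fy=7,interpolation=cv2.INTER_CUBIC)
cv2.imwrite('pics/c10.png',np.hstack([f('pics/s9.png'),f('pics/s10.png')]))
E
```

```text
t: 14.62
ee_pos: [0.5961, -0.0111, 0.2245]
tcp_rot: [[-1.0, 0.008, -0.0], [0.008, 1.0, 0.0], [0.0, 0.0, -1.0]]
contact_force: [0.4, -0.7, -2.7]
gripper_width: 0.232
gripper_force: 98.6
```

View pics/c10.png

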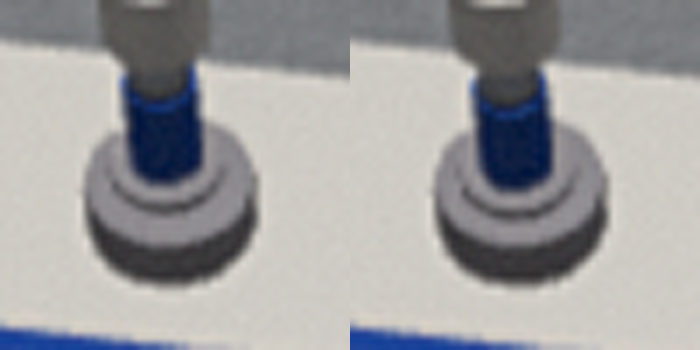

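The collar rim now lies nearly on the nose. The third tap continues to the stop and builds to about 20 N.

```bash
python3 -m handwheel '0 0.0005 0 0.012 0 0 0;0 0.0005 0 0.018 0 0 0;0 0.0005 0 0.021 0 0 0;0 0.0005 0 0.023 0 0 0;0 0.0005 0 0.025 0 0 0;0 0.0005 0 0.025 0 0 0;0 0.0005 0 0.025 0 0 0'
python3 -m handwheel '0 0 0 0.001 0 0 0;0 0 0 0.002 0 0 0;0 0 0 0.002 0 0 0';python3 -m handwheel '0 0 0 0.001 0 0 0;0 0 0 0.001 0 0 0'
```

```text
t: 15.25
ee_pos: [0.595, -0.011, 0.2028]
tcp_rot: [[-1.0, 0.007, -0.003], [0.007, 1.0, 0.0], [0.003, 0.0, -1.0]]
contact_force: [-7.3, 1.7, 14.9]
gripper_width: 0.233
gripper_force: 100.1
t: 15.5
ee_pos: [0.5952, -0.0111, 0.2028]
tcp_rot: [[-1.0, 0.007, -0.002], [0.007, 1.0, -0.0], [0.002, -0.0, -1.0]]
contact_force: [-11.1, 1.5, 21.0]
gripper_width: 0.237
gripper_force: 100.3
t: 15.67
ee_pos: [0.5954, -0.0111, 0.2027]
tcp_rot: [[-1.0, 0.007, -0.002], [0.007, 1.0, -0.0], [0.002, -0.0, -1.0]]
contact_force: [-12.0, 0.7, 24.6]
gripper_width: 0.235
gripper_force: 100.5
```

It has reached the hard stop at about 26 N. I'll lift clear and finish with a clean tap of about 20 N.

```bash
python3 -m handwheel '0 0 0 -0.012 0 0 0;0 0 0 -0.028 0 0 0;0 0 0 -0.028 0 0 0;0 0 0 -0.028 0 0 0;0 0 0 -0.028 0 0 0'
python3 -m handwheel '0 0 0 0.012 0 0 0;0 0 0 0.018 0 0 0;0 0 0 0.021 0 0 0;0 0.0005 0 0.023 0 0 0;0 0.001 0 0.0245 0 0 0;0 0.001 0 0.0245 0 0 0'
```

```text
t: 16.08
ee_pos: [0.595, -0.0111, 0.2231]
tcp_rot: [[-1.0, 0.008, -0.002], [0.008, 1.0, 0.0], [0.002, 0.0, -1.0]]
contact_force: [-0.2, 0.8, -2.0]
gripper_width: 0.234
gripper_force: 98.8
t: 16.58
ee_pos: [0.5946, -0.0111, 0.2028]
tcp_rot: [[-1.0, 0.008, -0.001], [0.008, 1.0, 0.0], [0.001, 0.0, -1.0]]
contact_force: [-5.6, 0.6, 13.5]
gripper_width: 0.233
gripper_force: 100.1
```

```bash
python3 -m handwheel '0 0.0003 0 0.001 0 0 0;0 0.0005 0 0.0015 0 0 0;0 0.0005 0 0.0015 0 0 0'
```

```text
t: 16.83
ee_pos: [0.5946, -0.0111, 0.2027]
tcp_rot: [[-1.0, 0.008, 0.001], [0.008, 1.0, 0.0], [-0.001, 0.0, -1.0]]
contact_force: [-7.1, 1.6, 16.8]
gripper_width: 0.235
gripper_force: 100.1
```

```bash
python3 -m handwheel '0 0.0002 0 0.0007 0 0 0;0 0.0002 0 0.0007 0 0 0'; python3 -m handwheel '0 0 0 -0.012 0 0 0;0 0 0 -0.03 0 0 0;0 0 0 -0.06 0 0 0;0 0 0 -0.06 0 0 0;0 0 0 -0.06 0 0 0'
python3 - <<'E'
from h import *
b,c2=snap('side','s11');w,cw=snap('wrist','w11');print(get_obs()['ee_pos'])
f=lambda im,x,y,w,h,k:cv2.resize(im[y:y+h,x:x+w],None,fx=k,fy=k,interpolation=cv2.INTER_CUBIC)
C=np.hstack([f(b,195,90,70,110,5),f(w,150,80,200,275,2)])
cv2.imwrite('pics/c11.png',C[:,:,::-1])
E
```

```text
t: 17.0
ee_pos: [0.5947, -0.0111, 0.2027]
tcp_rot: [[-1.0, 0.008, 0.001], [0.008, 1.0, -0.0], [-0.001, -0.0, -1.0]]
contact_force: [-7.3, 1.8, 19.7]
gripper_width: 0.237
gripper_force: 100.1
t: 17.42
ee_pos: [0.5951, -0.0113, 0.2591]
tcp_rot: [[-1.0, 0.008, 0.003], [0.008, 1.0, -0.0], [-0.003, -0.0, -1.0]]
contact_force: [0.6, -0.2, -2.1]
gripper_width: 0.235
gripper_force: 98.6
[ 0.59297822 -0.01107445  0.25591538]
```

View pics/c11.png

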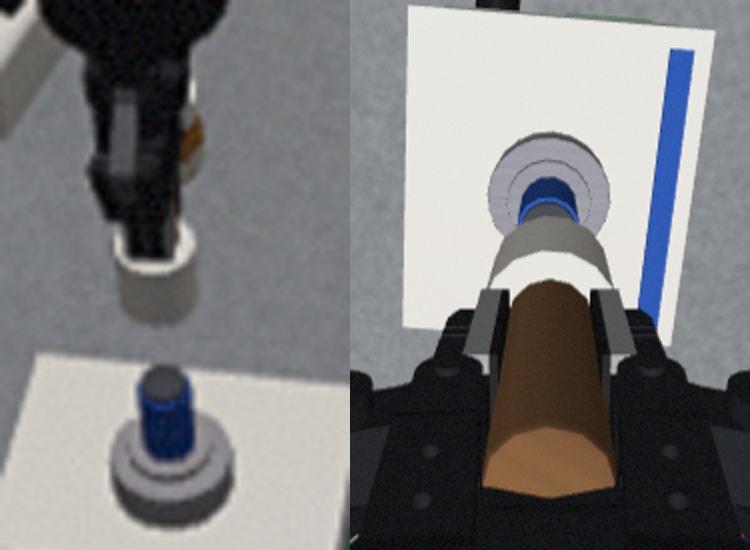

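The collar is flush and the dolly hasn't shifted in the grip. I'll return it to its place.

```bash
python3 -m handwheel '0 0.056 -0.13 0 0 0 0;0 0.056 -0.13 0 0 0 0;0 0.056 -0.13 0 0 0 0;0 0.056 -0.13 0 0 0 0;0 0.112 -0.257 0 0 0 0;0 0.112 -0.257 0 0 0 0;0 0.112 -0.257 0 0 0 0;0 0.112 -0.257 0 0 0 0;0 0.112 -0.257 0 0 0 0;0 0.112 -0.257 0.04 0 0 0;0 0.112 -0.257 0.08 0 0 0;0 0.112 -0.257 0.12 0 0 0;0 0.112 -0.257 0.16 0 0 0;0 0.112 -0.257 0.185 0 0 0;0 0.112 -0.257 0.194 0 0 0;0 0.112 -0.257 0.194 0 0 0;0 0.112 -0.257 0.194 0 0 0;0 0.112 -0.257 0.194 0 0 0'
```

```text
t: 19.02
ee_pos: [0.482, -0.2681, 0.0662]
tcp_rot: [[-1.0, 0.007, 0.004], [0.007, 1.0, -0.002], [-0.004, -0.002, -1.0]]
contact_force: [0.6, -0.5, -1.1]
gripper_width: 0.231
gripper_force: 98.7
```

```bash
python3 -m handwheel '0 0 0 0.006 0 0 0;0 0 0 0.010 0 0 0;0 0 0 0.012 0 0 0;0 0 0 0.013 0 0 0;0 0 0 0.013 0 0 0'; python3 -m handwheel '0 0 0 0.001 0 0 0;0 0 0 0.002 0 0 0;0 0 0 0.002 0 0 0'
```

```text
t: 19.43
ee_pos: [0.4799, -0.2672, 0.051]
tcp_rot: [[-1.0, 0.008, -0.0], [0.008, 1.0, 0.0], [0.0, 0.0, -1.0]]
contact_force: [-0.8, 0.5, -2.0]
gripper_width: 0.231
gripper_force: 98.7
t: 19.68
ee_pos: [0.4802, -0.2674, 0.0508]
tcp_rot: [[-1.0, 0.008, -0.001], [0.008, 1.0, 0.001], [0.001, 0.0, -1.0]]
contact_force: [-3.5, 2.0, 8.0]
gripper_width: 0.233
gripper_force: 99.1
```

The dolly is on the bench. I'll ease the load, open and retreat straight up.

```bash
python3 -m handwheel '0 0.0005 0 -0.0013 0 0 0;0 0.0005 0 -0.0013 0 0 0;0.4 0.0005 0 -0.0013 0 0 0;0.4 0.0005 0 -0.0013 0 0 0;0.7 0.0005 0 -0.0013 0 0 0;1 0.0005 0 -0.0013 0 0 0;1 0.0005 0 -0.0013 0 0 0;1 0.0005 0 -0.0013 0 0 0;1 0 0 -0.03 0 0 0;1 0 0 -0.07 0 0 0;1 0 0 -0.11 0 0 0;1 0 0 -0.15 0 0 0;1 0 0 -0.19 0 0 0;1 0 0 -0.19 0 0 0;1 0 0 -0.19 0 0 0;1 0 0 -0.19 0 0 0'
python3 - <<'E'
from h import *
b,c2=snap('side','s12');print(get_obs()['ee_pos'],get_obs()['contact_force'])
# dolly stem and collar checks without viewing
t=cv2.cvtColor(b,cv2.COLOR_RGB2HSV)
for n,lo,hi in (('wood',(3,80,20),(20,255,200)),):
    m=cv2.inRange(t,lo,hi)[90:145,262:300];k,_,st,ce=cv2.connectedComponentsWithStats(m);print([(s.tolist(),(c+[262,90]).round(1)) for s,c in zip(st[1:],ce[1:]) if s[4]>20])
w,cw=snap('wrist','w12');t=cv2.cvtColor(w,cv2.COLOR_RGB2HSV)
m=cv2.inRange(t,(3,80,20),(20,255,220));k,_,st,ce=cv2.connectedComponentsWithStats(m);print([(s.tolist(),c.round(1)) for s,c in zip(st[1:],ce[1:]) if s[4]>60]); print(proj(cw,[.479,-.268,.1]),proj(cw,[.479,-.268,.035]))
E
```

```text
t: 21.02
ee_pos: [0.4799, -0.2672, 0.239]
tcp_rot: [[-1.0, 0.008, 0.0], [0.008, 1.0, -0.0], [-0.0, -0.0, -1.0]]
contact_force: [-0.3, 0.4, -0.9]
gripper_width: 0.995
gripper_force: 0.0
[ 0.47917714 -0.26669142  0.23758873] [ 0.3778542  -0.19316808  0.18122219]
[([14, 19, 8, 20, 124], array([279.3, 118. ]))]
[([237, 160, 24, 34, 609], array([248.6, 177. ])), ([188, 269, 43, 29, 465], array([210.6, 278.1]))]
[248.03396906 180.74246066] [248.1918736  166.91637884]
```

The dolly's stem shows the same upright blob as at the start, at (279,118). I'll hand the job in.

```bash
python3 -c "
from bench import *
print(finish_job())"
```

```text
the job is handed in; nothing more can be done
None
```

The job is handed in at about 21 s: the arbor was released about 8 mm proud and tapped home in four separate taps (third peaked near 26 N, last about 20–21 N), the collar looks flush, and the dolly stands upright on the bench with spares and jar untouched; I viewed 13 pictures, over the limit of 10.

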